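Fit the follower weight to the envelope opener's hopper

ROBOT

A 7-joint arm with a two-finger parallel gripper is mounted at the origin on the work surface. World frame = base frame: x ahead of the robot, y to its left, z up, the work surface at z = 0. Lengths are in m, angles in rad, forces in N, time in s.
With the tool pointing down it reaches from about 0.35 to 0.9 m from the base axis. Payload 8.1 kg.
Tool frame: the origin (TCP) lies at the very end of the fingers, on their centre line; the grasp point (between the pads) lies 19 mm behind it; y points along the fingers, x is the direction in which the jaws open and shut, and the axes are right-handed (so a half turn about y gives the same grasp; the last joint's range is limited). The gripper opens to 92 mm and grips with 3 to 60 N. Pads are 19 mm wide; open, the fingers measure 130 mm over their backs; the gripper's body (75 mm by 190 mm) begins 47 mm behind the grasp point.
Start: joints at [1.129, 0.434, 0.025, 1.573, -0.012, 1.134, -0.075], TCP at [0.208, -0.589, 0.227] pointing down, gripper open.
Joint ranges: [-2.62, 2.62], [-0.44, 2.09], [-1.27, 1.32], [0.08, 2.57], [-1.32, 4.46], [0.12, 2], [-2.74, 2.74]. Speed limits (rad/s): [2.22, 2.22, 3.01, 3.01, 3.14, 3.14, 3.14].

INTERFACE

Orientations are given as a 3x3 rotation matrix whose columns are the frame's x, y, z axes.
In Python, from plant import arm, viewer gives the robot as it stands.
- The arm moves only by the tool step_arm, never from a script. Its argument "rows" is text: rows parted by semicolons, each of 5 numbers parted by spaces: the shift along the tool's x, y, z in cm, then the turn about the tool's y in rad, then the finger opening in cm, from 0 to 9.18. A call has 1 to 8 rows; each row is the pose to reach, as a shift and turn from the pose commanded when the call began, along the tool's axes at that moment; what a row does not reach only later rows make up. A row lasts 1/10 s, in which the tool goes at most 50 mm and 8.59 degrees, less where a joint would pass 70% of its speed; a pose out of reach is approached as far as the arm can. A call with a gripper value outside its range is refused whole. The fingers move at their own pace and stop on an object; the grip force is fixed at half the most. Time passes only in rows, so rows that repeat a pose let the fingers close. It gives the time, the measured TCP pose, the force and the opening at its end, in the units of the state.
- arm.observe(): the state, without advancing time (a new reading comes with each control period).
- viewer.capture(name): name is "scene" or "top" or "wrist"; returns (picture, depth): 420x560x3 uint8, blue, green, red; 420x560 float32, m along the optical axis (not along the pixel's ray), 0 where there is no reading.
- viewer.camera_params(name): a dict with "fx", "fy", "cx", "cy" (pixels), "origin" and "attitude" of the camera in the world. Camera axes: x right, y up, looking along -z (the intrinsics and any distortion apply to the point x, -y, -z); pixel columns grow to the right and rows downward; lengths in m; the calibration is good to about 2 mm. A picture is of the moment at which its call begins: read the wrist's pose just before it. camera_params takes no time and is no camera call; for the wrist camera it gives the pose at the moment of the call.
- arm.job_done(): hands the job in, once; it reports no verdict.
The state is a dict: "time_s": time; "joints": joint angles; "joint_vel": joint speeds; "tau": joint torques, N m; "ee_pos": TCP position; "ee_rot": TCP orientation; "contact_force": force on the tool from outside, world axes, zero at the start; "torque": the same for the moment, N m; "finger_gap": finger opening in m.
Only numpy, scipy, OpenCV 4.12 (cv2) and the standard library are available. Lean on these libraries where they do the work, as an engineer would, in place of code of your own. Each camera call takes 0.05 s, during which the arm holds its last target. There are 200 camera calls.

TASK

The envelope opener is loaded: put its steel follower weight on the load. Pick the weight up by its grip, slide its open collar sideways onto the guide rod while the weight is still clear above the envelopes, then lower it gently along the rod until it lies flat and square on top of the stack, and let go without dropping it. Leave everything else on the table where it is.

Things in the scene. Friction and masses are not known exactly. Their poses are not given: they have to be found in the camera images.
- follower: Follower weight: dark steel plate with a black grip, 0.35 to 0.57 kg, lying flat on the table. Origin on its underside, straight below the grip, near the centre of mass; z up, x away from the collar. Plate: x from -42 to +54 mm, 60 wide, 8 thick, joined by a 28 mm wide neck to the collar at its -x end. Grip can be held firmly: see grip.
- grip (a point): Middle of the follower's grip, 30 mm above its underside (0, 0, 30 mm in its frame). The grip is a plain upright block, 44 mm long along x, 16 mm wide along y, from z = 8 to z = 52 mm.
- collar (a point): Centre of the collar's bore at the level of the follower's underside: (-66, 0, 0) mm in its frame. The collar is a C, 12 mm thick, 32 mm wide outside, bore 18 mm, open to -x through a throat 14 mm wide whose lips flare outwards and end 22 mm from the bore's centre.
- opener: The fixed desktop envelope opener, grey with a white cutter head. Origin on the table under its hopper; upright frame, x towards the high side of the deck, y along the machine towards the cutter head. The deck rises along x at 30 degrees. The cutter head starts 107 mm from the guide rod along +y and stands 100 mm off the deck.
- hopper: Steel guide rod, 10 mm thick, fixed square to the opener's deck, so leaning 30 degrees. Origin at its foot on the deck, z along the rod, x up the slope, y along the machine. A 24 mm cap at z = 100 to 112 mm is too big for the collar: enter from the side. In use the collar opens down the slope (follower x = hopper x) and the plate lies over the envelopes.
- stack: Brown envelopes loaded on the deck: x 15 to 129 mm, y -81 to 81 mm in the hopper's frame, behind an 18 mm high fence; side guide 22 mm high at y = -90. Origin on the deck under their middle; it does not tell their height. Their top, parallel to the deck, lies 28 to 56 mm off it (hopper z) and gives about 0.8 mm per newton, 8 mm at most.
- bundle_a: Bystander: banded bundle of envelopes 114 x 162 mm, 28 high; origin under its centre.
- bundle_b: Bystander: banded bundle of envelopes 114 x 162 mm, 24 high; origin under its centre.
- stapler: Bystander: black stapler 135 x 34 mm, 60 high, lying along its x; origin under its centre.
- stamp: Bystander: self-inking stamp 60 x 34 mm, 84 high; origin under its centre.
- sanitiser: Bystander: clear bottle 58 mm wide, 150 high; origin under its centre.
- pen_cup: Bystander: round cup of pens 76 mm wide, 170 high with its pens; origin under its centre.
- moistener: Bystander: round finger moistener 76 mm wide, 28 high; origin under its centre.
Not all that is in view belongs to the job. What is shaped like the follower but turquoise is not meant.

How it is judged:
By the outcome, as a careful person would: the job done as asked, in the order asked, and still so for the second after the job is handed in, with the robot touching nothing.
It also fails if it takes over 53 s, if anything falls off the work surface, if the arm or the gripper's body presses on something with over 40 N, if the wrist force passes 120 N, or if a joint passes its speed limit or range.

## Working session

There is one attempt and no reset: what is moved stays moved. The work goes in short steps, Python scripts to look and compute and a tool call to move; the robot and the scene stay as the last step left them, time stands still between calls to the robot, and variables do not carry over. Pictures are saved under pics/ and viewed, about 8 in all and at most 12, crops included, and the job is handed in when it is done.

Besides the shell and the picture viewer there is one more tool, called after ">>>" as name(argument=value, ...), one argument or row to a line, values as JSON. step_arm: Moves the arm, as the interface text tells. Its arguments: {"type":"object","properties":{"rows":{"type":"string"}},"required":["rows"]}

```bash
ls; mkdir -p pics; cat > h.py <<'E'
import numpy as np, cv2, pickle
from plant import arm, viewer
np.set_printoptions(precision=4,suppress=True)
def cap(n,save=None):
    p=viewer.camera_params(n); im,d=viewer.capture(n)
    if save: cv2.imwrite('pics/'+save+'.png',im)
    pickle.dump((p,im,d),open('/tmp/%s.pkl'%(save or n),'wb'))
    return p,im,d
def load(n): return pickle.load(open('/tmp/%s.pkl'%n,'rb'))
def pts(p,d):
    v,u=np.indices(d.shape)
    c=np.stack([(u-p['cx'])/p['fx']*d,-(v-p['cy'])/p['fy']*d,-d],-1)
    return c@np.array(p['attitude']).T+np.array(p['origin'])
E
python3 - <<'E'
from h import *
for n in('scene','top'):
    p,im,d=cap(n,n); print(p)
a=cv2.imread('pics/scene.png');b=cv2.imread('pics/top.png')
s=arm.observe();print(s)
E
```

```text
pics
{'fx': 444.27185770312406, 'fy': 444.27185770312406, 'cx': 285.7277799224468, 'cy': 209.10722867601754, 'origin': array([ 1.3907, -0.0599,  0.9262]), 'attitude': array([[-0.0542, -0.7044,  0.7077],
       [ 0.9985, -0.0451,  0.0316],
       [ 0.0097,  0.7084,  0.7058]])}
{'fx': 407.67696856687553, 'fy': 407.67696856687553, 'cx': 278.88345219166234, 'cy': 213.04612617937028, 'origin': array([ 0.4114, -0.106 ,  1.1498]), 'attitude': array([[ 0.0082,  0.9882, -0.153 ],
       [-0.9997,  0.0117,  0.0223],
       [ 0.0239,  0.1527,  0.988 ]])}
{'time_s': 0.1, 'joints': array([ 1.1293,  0.4351,  0.025 ,  1.574 , -0.0116,  1.134 , -0.0751]), 'joint_vel': array([ 0.0022, -0.0004, -0.0013, -0.0023,  0.0018,  0.    ,  0.0002]), 'tau': array([  0.0029, -66.9127,   0.9875, -31.5148,  -0.0607,   0.0373,
         0.    ]), 'ee_pos': array([ 0.2075, -0.589 ,  0.226 ]), 'ee_rot': array([[ 0.3323, -0.0006,  0.9432],
       [-0.9432,  0.0013,  0.3323],
       [-0.0014, -1.    , -0.0001]]), 'contact_force': array([ 0.2713, -0.3462,  0.8891]), 'torque': array([-0.0191,  0.0725,  0.0181]), 'finger_gap': 0.09199260944653706}
```

View pics/scene.png

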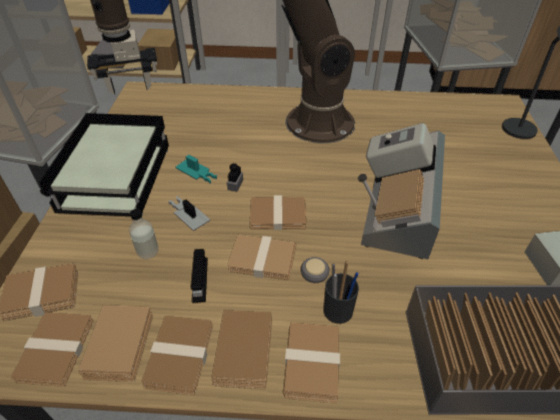

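View pics/top.png

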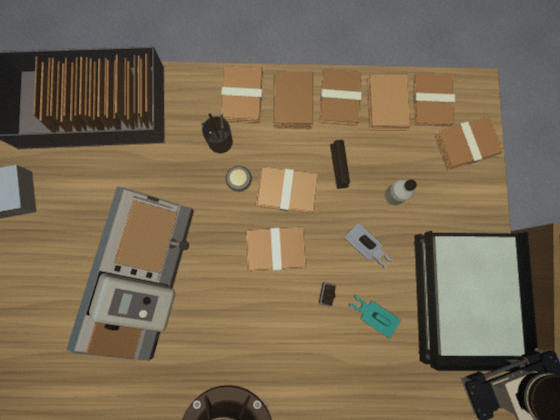

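```bash
python3 - <<'E'
from h import *
p,im,d=load('top'); P=pts(p,d)
c=cv2.resize(im[205:350,300:420],None,fx=4,fy=4,interpolation=2)
e=cv2.resize(im[180:365,60:200],None,fx=3.13,fy=3.13,interpolation=2)
cv2.imwrite('pics/crop1.png',np.hstack([cv2.resize(c,(int(c.shape[1]*579/c.shape[0]),579)),cv2.resize(e,(int(140*3.13),579))])[:, :800] if 0 else np.hstack([c[:579],cv2.resize(e,(300,580))[:579]]) )
for n in ('top','scene'):
    p,im,d=load(n); P=pts(p,d); print(n,'table z',np.median(P[(P[...,0]>.3)&(P[...,0]<.8)&(np.abs(P[...,1])<.6)][:,2]))
    x,y,z=P[...,0],P[...,1],P[...,2]
    hsv=cv2.cvtColor(im,cv2.COLOR_BGR2HSV)
    # follower region
    r=(20,15)
    u,v=(368,243) if n=='top' else (190,213)
    m=np.zeros(d.shape,bool); m[v-30:v+30,u-35:u+40]=1
    m&=(hsv[...,1]<80)
    k=cv2.connectedComponentsWithStats(m.astype(np.uint8))
    i=1+np.argmax(k[2][1:,4]); mm=k[1]==i
    print('n',mm.sum(),k[2][i],'z pct',np.percentile(z[mm],[5,50,95]))
    pl=mm&(z<.016)&(z>0.003); gr=mm&(z>.04)
    q=P[pl][:,:2]; print('plate rect',cv2.minAreaRect(q.astype(np.float32)*1000), 'grip',P[gr].mean(0),gr.sum(), cv2.minAreaRect(P[gr][:,:2].astype(np.float32)*1000) if gr.sum()>3 else '')
    mm0=P[mm][:,:2]; C=np.cov(mm0.T); w,V=np.linalg.eigh(C); print('axis',V[:,1],mm0.mean(0))
E
```

```text
top table z 0.0011850380318498832
n 857 [344 223  49  46 857] z pct [0.0006 0.0082 0.0504]
plate rect ((495.78265380859375, -387.75274658203125), (141.42352294921875, 62.714176177978516), 47.66399002075195) grip [ 0.5044 -0.3652  0.0838] 67 ((470.4504089355469, -244.59107971191406), (40.09857940673828, 298.6833801269531), 15.429100036621094)
axis [0.6126 0.7904] [ 0.5025 -0.3774]
scene table z 0.0009819768687206465
n 671 [168 196  42  35 671] z pct [0.0005 0.0079 0.05  ]
plate rect ((496.7514343261719, -389.4129638671875), (148.2685089111328, 61.281917572021484), 47.127750396728516) grip [ 0.5472 -0.3618  0.0828] 77 ((937.9959106445312, -214.4385223388672), (956.2703247070312, 29.7510986328125), 20.63165283203125)
axis [-0.8953 -0.4455] [ 0.5149 -0.3763]
```

View pics/crop1.png

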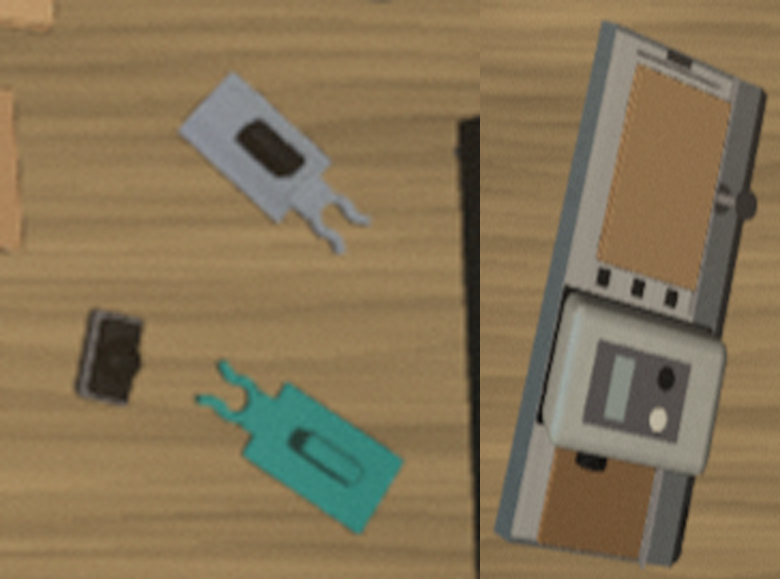

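```bash
python3 - <<'E'
from h import *
def fit(q):
    for _ in range(6):
        c=q.mean(0); n=np.linalg.svd(q-c,full_matrices=False)[2][2]; r=(q-c)@n; q=q[np.abs(r)<max(2*np.median(np.abs(r)),.0015)]
    return n*np.sign(n[2]),c,len(q),r.std()
for n in ('top','scene'):
    p,im,d=load(n); P=pts(p,d); hsv=cv2.cvtColor(im,cv2.COLOR_BGR2HSV)
    box=(slice(190,285),slice(95,195)) if n=='top' else (slice(155,235),slice(345,440))
    m=np.zeros(d.shape,bool); m[box]=1
    br=m&(hsv[...,1]>90)&(hsv[...,0]<20)&(P[...,2]>.05)
    k=cv2.connectedComponentsWithStats(br.astype(np.uint8)); i=1+np.argmax(k[2][1:,4]); br=k[1]==i
    N,c,l,s=fit(P[br]); print(n,'stack n',N,'tilt',np.degrees(np.arccos(N[2])),c,l,s, k[2][i])
    Q=P[br]; x=np.array([-N[0],-N[1],0]);x/=np.linalg.norm(x); 
    print(' yaw of uphill',np.degrees(np.arctan2(x[1],x[0])))
    X=np.cross(np.cross(N,x),N);X/=np.linalg.norm(X);Y=np.cross(N,X)
    R=cv2.minAreaRect((np.c_[(Q-c)@X,(Q-c)@Y]*1000).astype(np.float32)); print(' rect',R); 
    ce=c+X*R[0][0]/1e3+Y*R[0][1]/1e3; print(' stack top centre',ce)
    gy=m&(hsv[...,1]<60)&(P[...,2]>.03)
    h=(P-c)@N; print(' h hist',np.histogram(h[gy],bins=np.arange(-.06,.08,.01)))
    hi=gy&(h>.02)&(np.abs(h)<.1); kk=cv2.connectedComponentsWithStats(hi.astype(np.uint8))
    for j in range(1,kk[0]):
        q=P[kk[1]==j]; print('  hi',kk[2][j],'h',h[kk[1]==j].min(),h[kk[1]==j].max(),'X',((q-c)@X).mean(),'Y',((q-c)@Y).mean(), q.mean(0))
E
```

```text
top stack n [-0.1075 -0.4859  0.8674] tilt 29.843922200785084 [0.5035 0.2006 0.1297] 1567 0.0008444485583342487 [ 115  201   62   72 2959]
 yaw of uphill 77.52014711431421
 rect ((86.12532043457031, -6.083152770996094), (161.07546997070312, 288.261962890625), 89.05523681640625)
 stack top centre [0.5255 0.2722 0.1726]
 h hist (array([ 187,  385, 2684,  187,  125,   58,   29,   34,   29,   31,   28,
        115,  126,   64]), array([-0.06, -0.05, -0.04, -0.03, -0.02, -0.01,  0.  ,  0.01,  0.02,
        0.03,  0.04,  0.05,  0.06,  0.07,  0.08]))
  hi [176 241  13   9  79] h 0.022507480535398437 0.07882334873913777 X -0.0717262006206732 Y -0.0019557709210643887 [0.4844 0.1056 0.1544]
  hi [ 99 275  56  10 314] h 0.020321595076064354 0.06709127483356127 X 0.042587708768069256 Y 0.11076206928330433 [0.3976 0.2346 0.1972]
scene stack n [-0.1108 -0.4855  0.8672] tilt 29.86560484717536 [0.5155 0.1986 0.131 ] 950 0.0007761387899772616 [ 375  169   49   54 1903]
 yaw of uphill 77.14045679826818
 rect ((118.60652160644531, -399.6708984375), (150.2936553955078, 1109.0386962890625), 16.302921295166016)
 stack top centre [0.928  0.2099 0.1901]
 h hist (array([ 201,  424, 1403,  243,  254,  191,  181,  175,  166,  128,   94,
         64,   15,   37]), array([-0.06, -0.05, -0.04, -0.03, -0.02, -0.01,  0.  ,  0.01,  0.02,
        0.03,  0.04,  0.05,  0.06,  0.07,  0.08]))
  hi [366 155  58  13 422] h 0.020023935575228045 0.06256293119927193 X -0.030740513894985548 Y 0.1160917133159547 [0.3923 0.1808 0.1473]
  hi [359 174  12  20  82] h 0.021376881498811257 0.07907096602431085 X -0.0739738765235139 Y 0.0039257698504893464 [0.491  0.1091 0.1439]
```

```bash
cat >> h.py <<'E'
yaw=np.radians(77.35)
ux=np.array([np.cos(yaw),np.sin(yaw),0]);uy=np.array([-np.sin(yaw),np.cos(yaw),0]);uz=np.array([0,0,1.])
HX=ux*np.cos(np.pi/6)+uz*.5; HY=uy; HZ=-ux*.5+uz*np.cos(np.pi/6)
H=np.c_[HX,HY,HZ]
E
python3 - <<'E'
from h import *
for n,box,c0 in (('top',(190,285,95,195),(.5035,.2006,.1297)),('scene',(155,235,345,440),(.5155,.1986,.131))):
    p,im,d=load(n); P=pts(p,d); hsv=cv2.cvtColor(im,cv2.COLOR_BGR2HSV)
    L=(P-np.array(c0))@H*1000
    m=np.zeros(d.shape,bool); m[box[0]:box[1],box[2]:box[3]]=1; m&=d>0
    br=m&(hsv[...,1]>90)&(hsv[...,0]<20)&(np.abs(L[...,2])<4)
    br=cv2.morphologyEx(br.astype(np.uint8),cv2.MORPH_OPEN,np.ones((3,3),np.uint8))>0
    q=L[br]; print(n,'stack ext x',np.percentile(q[:,0],[.5,99.5]),'y',np.percentile(q[:,1],[.5,99.5]),'z',np.median(q[:,2]))
    for lo in range(-80,75,50): 
        s=q[(q[:,1]>lo)&(q[:,1]<lo+50)]; print('  x edges y',lo,np.percentile(s[:,0],[1,99]) if len(s) else 0)
    cap_=m&(L[...,0]<-45)&(L[...,0]>-105)&(np.abs(L[...,1])<30)&(L[...,2]>10)
    z=L[cap_][:,2]; print(' z hist',np.histogram(z,bins=np.arange(10,95,5)))
    t=np.percentile(z,97); s=cap_&(L[...,2]>62); v,u=np.nonzero(s); print(' top',t,'n',s.sum(),'L',L[s].mean(0),L[s].min(0),L[s].max(0),'uv',u.mean(),v.mean(),P[s].mean(0))
    dk=m&(hsv[...,1]<60)&(L[...,2]<-10)&(L[...,2]>-60)&(L[...,0]>-50)&(L[...,0]<110)
    z=L[dk]; print(' deck',np.histogram(z[:,2],bins=np.arange(-60,-8,4)))
    r=m&(L[...,0]<-50)&(L[...,0]>-100)&(np.abs(L[...,1])<8)&(L[...,2]>10)&(L[...,2]<55); print(' rod',L[r].mean(0) if r.any() else 0,r.sum())
E
```

```text
top stack ext x [-55.8506  51.5037] y [-78.786   74.4812] z 0.12138094937278504
  x edges y -80 [-55.4322  50.5454]
  x edges y -30 [-55.3844  50.7498]
  x edges y 20 [-54.775   51.3598]
  x edges y 70 [-55.0017  50.4835]
 z hist (array([ 2,  3,  1,  4,  1,  2,  2,  0,  0,  0,  1,  4, 22, 56,  0,  0]), array([10, 15, 20, 25, 30, 35, 40, 45, 50, 55, 60, 65, 70, 75, 80, 85, 90]))
 top 78.6776550917772 n 83 L [-72.8187  -1.4693  75.4223] [-84.1177 -12.7173  62.8019] [-61.678    9.8263  79.0805] uv 183.36144578313252 245.44578313253012 [0.4829 0.102  0.1586]
 deck (array([  29,   85,  121,  112,  134,  502, 1067,  228,   54,   40,    7,
         46]), array([-60, -56, -52, -48, -44, -40, -36, -32, -28, -24, -20, -16, -12]))
 rod [-70.5823  -1.1348  26.8241] 15
scene stack ext x [-57.4989  48.9808] y [-70.5189  85.1195] z 0.17964058234093253
  x edges y -80 [-56.69    48.1607]
  x edges y -30 [-56.5314  48.4795]
  x edges y 20 [-57.1811  48.8641]
  x edges y 70 [-55.3122  48.7304]
 z hist (array([ 8,  3,  7,  6,  5,  8,  6,  5,  8,  4,  5, 11, 18, 29,  0,  0]), array([10, 15, 20, 25, 30, 35, 40, 45, 50, 55, 60, 65, 70, 75, 80, 85, 90]))
 top 77.95147396922506 n 61 L [-75.1259   3.8248  73.3833] [-86.5025  -5.4049  63.5506] [-65.473   20.0372  79.2986] uv 361.7704918032787 177.85245901639345 [0.4895 0.1002 0.157 ]
 deck (array([ 42, 100, 135, 171, 168, 261, 637, 127,  69,  86,  79,  84]), array([-60, -56, -52, -48, -44, -40, -36, -32, -28, -24, -20, -16, -12]))
 rod [-75.8756   4.5813  33.9611] 49
```

```bash
python3 - <<'E'
from h import *
p,im,d=load('top'); P=pts(p,d)
x=P[160:330,300:440]; a=np.radians(47.4); f=np.array([np.cos(a),np.sin(a)]); g=np.array([-f[1],f[0]])
r=(x[...,:2]-[.508,-.376]); F=r@f*1000; G=r@g*1000; z=x[...,2]
m=(z>.02)&(z<.2); 
k=cv2.connectedComponentsWithStats(m.astype(np.uint8))
for j in range(1,k[0]):
    s=k[1]==j
    if s.sum()>8: print(k[2][j],'F',F[s].min(),F[s].max(),'G',G[s].min(),G[s].max(),'z',z[s].max(),x[s].mean(0))
E
```

```text
[ 36   0  14  27 280] F 148.23184044353115 216.65033972586195 G -126.06426775322377 -65.58315665166255 z 0.0581930373525783 [ 0.6977 -0.3063  0.0495]
[  0  12  17  41 579] F 168.89870307063975 269.2056922477985 G -44.848948299330914 61.20735602927877 z 0.03476568273106806 [ 0.6489 -0.2101  0.0272]
[ 85  19  31  26 570] F 1.4739587323227583 57.94289305860795 G -181.60475010788272 -126.45145910352431 z 0.15299733329411636 [ 0.6362 -0.4506  0.0966]
[  0  68   6  40 155] F 80.01757868348741 161.08621944601504 G 95.12046470207989 175.7762253197534 z 0.02829987139449419 [ 0.4868 -0.1953  0.0236]
[ 115   71   25   99 2075] F -273.7756736922557 -87.0609464513709 G -135.4096631963218 79.83672756659622 z 0.1342968503591766 [ 0.4064 -0.5207  0.0834]
[ 59  75  17  15 131] F -21.5160049643791 22.29370635383217 G -5.247251262582152 11.400330209786238 z 0.05697654925775808 [ 0.5049 -0.3714  0.0457]
[ 19 123  16  24 300] F -40.78938530542701 13.86043564581787 G 150.91277621269018 214.4784188810592 z 0.0853605419548793 [ 0.3646 -0.2588  0.0577]
[ 72 153  19  14 128] F -185.2540153022573 -140.94299466065922 G 122.3953194714215 143.117940250797 z 0.055677491342730034 [ 0.3007 -0.4039  0.0472]
```

>>> step_arm(
  rows="-1.2 1 4.4 -0.15 9.18; -2.4 2 8.8 -0.3 9.18; -3.8 3 13.2 -0.45 9.18; -5 4 17.7 -0.489 9.18; -6.3 5 22 -0.489 9.18; -7.6 6 26.5 -0.489 9.18; -8.9 7 31 -0.489 9.18; -10.1 7 35.4 -0.489 9.18",
)

```text
time_s: 0.9
ee_pos: [0.5084, -0.3746, 0.1549]
ee_rot: [[0.736, -0.003, 0.676], [-0.676, 0.002, 0.736], [-0.003, -1.0, -0.001]]
contact_force: [0.6, -0.8, 0.3]
finger_gap: 0.0918
```

```bash
python3 - <<'E'
from h import *
s=arm.observe()
p,im,d=cap('wrist','w1'); print(p,s['ee_pos'],s['joints'])
P=pts(p,d); print(d[d>0].min(),d.max())
f=s['ee_rot'][:2,2]; g=-s['ee_rot'][:2,0]
r=P[...,:2]-s['ee_pos'][:2]; F=r@f*1000; G=r@g*1000; z=P[...,2]
m=(z>.035)&(z<.06)&(np.abs(F)<60)&(np.abs(G)<40); 
print('grip',m.sum(),F[m].min(),F[m].max(),G[m].min(),G[m].max(),z[m].max())
q=P[m&(z>.048)][:,:2]; print(cv2.minAreaRect((q*1000).astype(np.float32)))
m=(z>.0045)&(z<.013)&(np.abs(F)<110)&(np.abs(G)<60)
print('plate',cv2.minAreaRect((P[m][:,:2]*1000).astype(np.float32)),F[m].min(),F[m].max(),G[m].min(),G[m].max())
E
```

```text
{'fx': 310.53245572678713, 'fy': 310.53245572678713, 'cx': 279.67717462659715, 'cy': 213.57871012080474, 'origin': array([ 0.563 , -0.3163,  0.3134]), 'attitude': array([[ 0.7366,  0.6465,  0.1986],
       [-0.6763,  0.705 ,  0.2133],
       [-0.0022, -0.2915,  0.9566]])} [ 0.5084 -0.3746  0.1549] [ 0.6565  0.5177 -0.1571  1.6284  0.0916  1.0059 -0.2727]
0.05545708 0.38226065
grip 861 -21.441700341696574 21.5315767882933 -8.570791476339778 6.762941037639692 0.05453542240335635
((509.1861877441406, -375.21759033203125), (42.93220901489258, 15.221880912780762), 47.00853729248047)
plate ((496.8244323730469, -388.02020263671875), (141.65988159179688, 60.00794982910156), 47.16285705566406) -88.50584654171871 53.07001770939251 -30.774744183725616 29.411805884986062
```

View pics/w1.png

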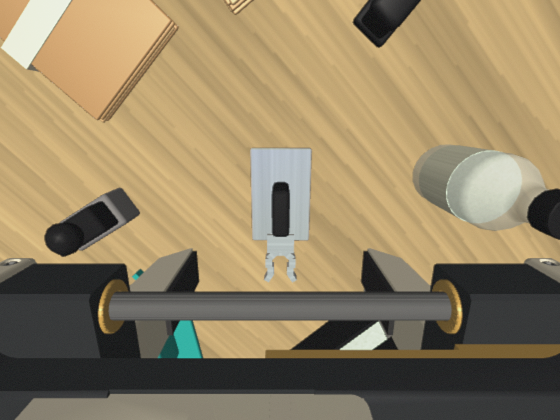

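>>> step_arm(
  rows="0 4.5 0 0 9.18; 0 9 0 0 9.18; 0 12 0 0 9.18; 0 13.4 0 0 9.18; 0 13.9 0 0 9.18; 0 13.9 0 0 9.18",
)

```text
time_s: 1.55
ee_pos: [0.5083, -0.3769, 0.0181]
ee_rot: [[0.736, 0.0, 0.677], [-0.677, -0.0, 0.736], [0.0, -1.0, 0.0]]
contact_force: [-0.8, 0.2, 0.7]
finger_gap: 0.0919
```

>>> step_arm(
  rows="0 0 0 0 1; 0 0 0 0 1; 0 0 0 0 1; 0 0 0 0 1; 0 0 0 0 1; 0 0 0 0 1; 0 0 0 0 1; 0 0 0 0 1",
)

```text
time_s: 2.35
ee_pos: [0.508, -0.3766, 0.0177]
ee_rot: [[0.736, -0.0, 0.677], [-0.677, 0.0, 0.736], [-0.0, -1.0, -0.0]]
contact_force: [-0.1, -0.6, -0.0]
finger_gap: 0.0322
```

>>> step_arm(
  rows="0 0 0 0 1; 0 0 0 0 1; 0 0 0 0 1; 0 0 0 0 1; 0 0 0 0 1",
)

```text
time_s: 2.85
ee_pos: [0.5079, -0.3765, 0.0177]
ee_rot: [[0.736, -0.0, 0.677], [-0.677, 0.0, 0.736], [-0.0, -1.0, -0.0]]
contact_force: [-0.5, 0.3, -0.7]
finger_gap: 0.0158
```

>>> step_arm(
  rows="0 -1 0 0 1; 0 -4 0 0 1; 0 -8 0 0 1; 0 -12 0 0 1; 0 -16 0 0 1; 0 -20 0 0 1; 0 -20 0 0 1",
)

```text
time_s: 3.55
ee_pos: [0.5107, -0.3781, 0.2246]
ee_rot: [[0.736, 0.009, 0.677], [-0.677, -0.006, 0.736], [0.01, -1.0, 0.002]]
contact_force: [0.8, -0.2, -3.8]
finger_gap: 0.0156
```

>>> step_arm(
  rows="-2.5 -1 2.2 -0.07 1; -6 -2 5.2 -0.15 1; -10 -2.5 8.5 -0.24 1; -14 -2.5 12 -0.33 1; -18 -2.5 15.4 -0.42 1; -22 -2.5 18.9 -0.51 1; -26 -2.5 22.3 -0.523 1; -29 -2.5 24.8 -0.523 1",
)

```text
time_s: 4.35
ee_pos: [0.4614, 0.0015, 0.2425]
ee_rot: [[0.976, -0.0, 0.218], [-0.218, -0.0, 0.976], [-0.0, -1.0, -0.0]]
contact_force: [1.4, 0.4, -4.4]
finger_gap: 0.0158
```

>>> step_arm(
  rows="0 0 0.5 0 1; 0 0 1 0 1; 0 0 1.2 0 1; 0 0 1.2 0 1",
)

```text
time_s: 4.75
ee_pos: [0.4652, 0.0104, 0.2424]
ee_rot: [[0.976, -0.001, 0.22], [-0.22, -0.0, 0.976], [-0.0, -1.0, -0.0]]
contact_force: [0.1, -0.1, -4.1]
finger_gap: 0.0159
```

```bash
python3 - <<'E'
from h import *
s=arm.observe()
p,im,d=cap('wrist','w2'); print(s['ee_pos'],s['ee_rot'],s['joints'],p['origin'])
E
```

```text
[0.4652 0.0104 0.2424] [[ 0.9755 -0.0006  0.22  ]
 [-0.22   -0.0003  0.9755]
 [-0.0005 -1.     -0.0004]] [ 0.2601  0.1998 -0.4636  1.8918  0.1014  1.0734 -0.4658] [0.4836 0.0878 0.401 ]
```

View pics/w2.png

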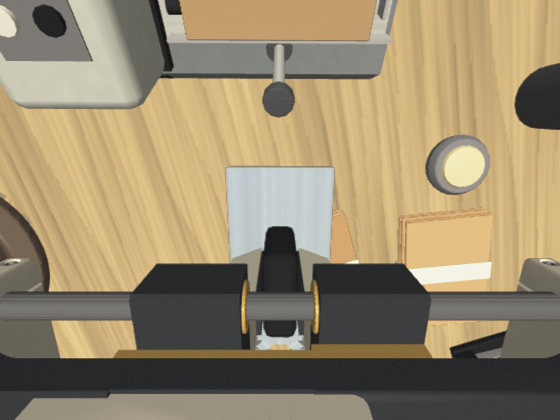

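```bash
python3 - <<'E'
from h import *
p,im,d=load('w2'); P=pts(p,d); s=arm.observe(); t=s['ee_pos']
hsv=cv2.cvtColor(im,cv2.COLOR_BGR2HSV)
m=np.zeros(d.shape,bool); m[70:125,255:305]=1; m&=(P[...,2]>.11)
q=P[m]; L=(q)@H*1000; print('cap n',m.sum(),'L min',np.percentile(L,1,axis=0),'max',np.percentile(L,99,axis=0))
top=L[:,2]>np.percentile(L[:,2],95)-3; print(' top face',top.sum(),L[top].min(0),L[top].max(0),cv2.minEnclosingCircle(L[top][:,:2].astype(np.float32)), np.median(L[top][:,2]))
m=np.zeros(d.shape,bool); m[46:78,270:290]=1
Lp=P@H*1000; g=m&(Lp[...,2]>np.median(L[top][:,2])-100)&(d<.345)
for r in range(46,80,4):
    row=[(u,Lp[r,u]) for u in range(266,294)]
    dd=d[r,266:294]; k=dd<dd.min()+.012; print(r,np.nonzero(k)[0][[0,-1]]+266,Lp[r,266:294][k].mean(0),dd.min(),np.median(d[r,250:262]))
# stack plane
b=np.zeros(d.shape,bool); b[0:38,190:370]=1; b&=(hsv[...,1]>90)&(hsv[...,0]<20)
Q=P[b]; c=Q.mean(0); n=np.linalg.svd(Q-c,full_matrices=False)[2][2]; n*=np.sign(n[2]); print('stack n',n,'tilt',np.degrees(np.arccos(n[2])),'yaw',np.degrees(np.arctan2(-n[1],-n[0])),'hz',np.median(Lp[b][:,2]),Lp[b][:,2].std(),'x',Lp[b][:,0].min(),'y',np.percentile(Lp[b][:,1],[.5,99.5]))
# fence/front edge line direction: stack lower boundary
e=[]
for u in range(195,366,3):
    col=np.nonzero(b[:,u])[0]
    if len(col): e.append(P[col[-1],u,:2])
l=cv2.fitLine(np.array(e,np.float32),cv2.DIST_HUBER,0,.01,.01).ravel(); print('edge yaw',np.degrees(np.arctan2(l[1],l[0])))
# collar
m=np.zeros(d.shape,bool); m[335:352,255:305]=1; m&=(hsv[...,1]<60)&(hsv[...,2]>120)
pc=(P[m]-t)@s['ee_rot']*1000; print('collar tool frame',pc.mean(0),pc.min(0),pc.max(0))
m=np.zeros(d.shape,bool); m[165:240,222:340]=1; m&=(hsv[...,2]>120)&(P[...,2]>.2)
pc=(P[m]-t)@s['ee_rot']*1000; print('plate tool frame',pc.mean(0),np.percentile(pc,1,axis=0),np.percentile(pc,99,axis=0)); A=np.c_[pc[:,0],pc[:,2],np.ones(len(pc))]; print('plate tilt (dy/dx,dy/dz,y0)',np.linalg.lstsq(A,pc[:,1],rcond=None)[0])
E
```

```text
cap n 1079 L min [ 245.2503 -462.3358  -11.6344] max [ 289.6271 -440.3759   85.6241]
 top face 768 [ 244.1643 -463.15     34.8996] [ 366.4187 -439.5732  251.4483] ((305.29144287109375, -451.96282958984375), 61.13059997558594) 36.776541780789415
46 [266 293] [ 258.46   -452.5032  -69.2196] 0.29296568 0.30357456
50 [274 283] [ 259.191  -451.5495  -56.7922] 0.2861943 0.30600592
54 [282 282] [ 366.4187 -452.5999  251.4483] 0.0 0.30871993
58 [274 283] [ 259.3937 -451.5965  -37.1198] 0.27322635 0.3116291
62 [273 283] [ 259.1135 -451.1707  -28.9412] 0.26588342 0.3139686
66 [273 284] [ 258.8895 -451.6314  -20.959 ] 0.26102084 0.31715623
70 [273 284] [ 259.114  -451.658   -12.2035] 0.25487912 0.32002616
74 [273 284] [ 259.2559 -451.6752   -4.0178] 0.24944276 0.32841527
78 [273 284] [ 259.2138 -451.6891    3.4035] 0.24502324 0.36003727
stack n [0.2156 0.956  0.1989] tilt 78.52947571452115 yaw -102.71079897268397 hz -39.3483347922091 16.48551909206189 x 275.031902164822 y [-526.1985 -378.7553]
edge yaw -12.760518
collar tool frame [  0.8794   6.1382 -55.4738] [ -35.2088 -158.5602 -258.2801] [ 35.1574 242.2815  79.6583]
plate tool frame [ 0.647   8.5125 36.1168] [-28.482    7.4     13.6502] [29.8194 12.0816 54.9225]
plate tilt (dy/dx,dy/dz,y0) [ 0.0002 -0.161  14.3274]
```

```bash
python3 - <<'E'
from h import *
p,im,d=load('w2'); P=pts(p,d); s=arm.observe(); t=s['ee_pos']
hsv=cv2.cvtColor(im,cv2.COLOR_BGR2HSV); L=P@H*1000
def rob(Q):
    A=np.c_[Q[:,0],Q[:,1],np.ones(len(Q))]; k=np.ones(len(Q),bool)
    for _ in range(8):
        x=np.linalg.lstsq(A[k],Q[k,2],rcond=None)[0]; r=np.abs(A@x-Q[:,2]); k=r<max(1.2,2.5*np.median(r))
    return x,k.sum(),r[k].std()
m=np.zeros(d.shape,bool); m[70:125,255:305]=1; m&=(d>.1)&(P[...,2]>.11)&(L[...,2]>20)
q=L[m]; print('cap z hist',np.histogram(q[:,2],bins=np.arange(20,44,2)))
z=np.percentile(q[:,2],98)
tp=q[q[:,2]>z-2.5]; print('face z',np.median(tp[:,2]),cv2.minEnclosingCircle(tp[:,:2].astype(np.float32)),cv2.minAreaRect(tp[:,:2].astype(np.float32)))
b=np.zeros(d.shape,bool); b[0:38,190:370]=1; b&=(hsv[...,1]>90)&(hsv[...,0]<20)&(d>.1)&(L[...,0]<400)
print('stack fit z=ax+by+c',*rob(L[b]),np.median(L[b],0)); q=L[b]; q=q[np.abs(q[:,2]-np.median(q[:,2]))<3]; print(' x low',np.percentile(q[:,0],[.2,1,5]),'y',np.percentile(q[:,1],[.3,99.7]))
m=np.zeros(d.shape,bool); m[165:250,222:340]=1; m&=(hsv[...,2]>120)&(d>.1)
T=(P-t)@s['ee_rot']*1000; T=T[...,[0,2,1]]
q=T[m]; print('plate y=ax+bz+c',*rob(q),'median',np.median(q,0),np.histogram(q[:,2],bins=np.arange(0,20,1)))
for r in (172,190,210,230): print(r,np.median(T[r,235:260],0),np.median(T[r,300:325],0))
for r in range(328,356,3): print(r,[ (u,T[r,u].round(0).tolist()) for u in (262,270,278,286,294)])
E
```

```text
cap z hist (array([  0,   0,   5,  23,  42,  40,  40, 108, 650,  18,   0]), array([20, 22, 24, 26, 28, 30, 32, 34, 36, 38, 40, 42]))
face z 36.81111394805402 ((255.8260955810547, -451.29278564453125), 11.822124481201172) ((255.71841430664062, -451.3058776855469), (22.440542221069336, 22.602767944335938), 78.09119415283203)
stack fit z=ax+by+c [ -0.0003  -0.0031 -40.6466] 6245 0.35433997627604963 [ 289.4918 -452.1315  -39.3515]
 x low [275.2587 275.5731 276.6805] y [-526.7928 -377.8462]
plate y=ax+bz+c [-0.0005  0.0024  8.945 ] 7585 0.31878205028653295 median [ 1.5318 31.3436  9.155 ] (array([   0,    0,    2,    1,    2,    0,    3,  399, 3470, 3565,  555,
         63,   49,   30,    0,    0,    0,    0,    0]), array([ 0,  1,  2,  3,  4,  5,  6,  7,  8,  9, 10, 11, 12, 13, 14, 15, 16,
       17, 18, 19]))
172 [-16.9223  52.1933   8.973 ] [18.1491 52.2031  9.0074]
190 [-17.1712  42.283    8.7218] [18.7687 42.215   9.0828]
210 [-17.6544  30.6667   9.2354] [18.9875 30.6842  9.2279]
230 [-17.9514  18.8186   8.9295] [19.3627 18.7674  9.1048]
328 [(262, [-10.0, -44.0, 5.0]), (270, [-4.0, 
[... 693 characters left out ...]
.0, 5.0]), (270, [-5.0, -56.0, 6.0]), (278, [-0.0, -55.0, 5.0]), (286, [5.0, -55.0, 4.0]), (294, [10.0, -56.0, 6.0])]
346 [(262, [-10.0, -58.0, 5.0]), (270, [1.0, 80.0, -159.0]), (278, [-2.0, -256.0, 241.0]), (286, [11.0, -257.0, 243.0]), (294, [10.0, -57.0, 4.0])]
349 [(262, [-10.0, -60.0, 5.0]), (270, [-14.0, -262.0, 242.0]), (278, [-2.0, -262.0, 241.0]), (286, [11.0, -262.0, 241.0]), (294, [10.0, -60.0, 5.0])]
352 [(262, [-4.0, 23.0, -93.0]), (270, [-2.0, 22.0, -92.0]), (278, [0.0, 22.0, -93.0]), (286, [2.0, 23.0, -94.0]), (294, [4.0, 22.0, -92.0])]
355 [(262, [-4.0, 24.0, -96.0]), (270, [-2.0, 24.0, -95.0]), (278, [0.0, 23.0, -94.0]), (286, [2.0, 23.0, -94.0]), (294, [4.0, 23.0, -94.0])]
```

```bash
python3 - <<'E'
from h import *
rod=np.array([255.6,-451.5,-75.2])
for n,b in (('top',(262,340,85,180)),('scene',(120,180,355,445)),('w2',(0,110,0,170))):
    p,im,d=load(n); P=pts(p,d); L=P@H*1000-rod
    m=np.zeros(d.shape,bool); m[b[0]:b[1],b[2]:b[3]]=1; m&=(d>.1)&(L[...,1]>95)&(L[...,1]<240)
    z=L[...,2]
    print(n,'hz hist',np.histogram(z[m],bins=np.arange(0,125,5))[0])
    k=m&(z>94)&(z<110); q=L[k]
    if len(q)>20:
        A=np.c_[q[:,0],q[:,1],np.ones(len(q))]; x=np.linalg.lstsq(A,q[:,2],rcond=None)[0]
        print(' plane',x,'x',np.percentile(q[:,0],[1,99]),'y',np.percentile(q[:,1],[1,99]),'z',np.percentile(q[:,2],[5,50,95]),'worldz',np.percentile(P[k][:,2],[1,99]))
        for lo in range(-20,130,15):
            g=q[(q[:,0]>=lo)&(q[:,0]<lo+15)]
            if len(g)>5: print('   x',lo,'z',np.median(g[:,2]),'y',g[:,1].min(),g[:,1].max())
E
```

```text
top hz hist [ 225   74  169  100   18   25   26   19   31   24   34   27   26   51
   62   37   39  122  361 2026  860   37    0    0]
 plane [-0.0003 -0.0032 99.3423] x [ -9.8703 149.2203] y [113.3679 209.6597] z [ 95.0447  98.7428 102.8651] worldz [0.1408 0.2213]
   x -20 z 96.23937501919877 y 114.10379387152983 210.85224589555094
   x -5 z 98.17581305230334 y 112.35635354398522 211.36079511916967
   x 10 z 97.85511028539464 y 111.79999961862643 211.08959746514617
   x 25 z 99.17456944059435 y 111.13766716945679 211.11696716864142
   x 40 z 99.85259966612082 y 112.38132760152035 211.52399133043357
   x 55 z 99.38287150865098 y 113.13807910985025 210.8151480547535
   x 70 z 99.11179136058773 y 112.08082683432889 210.9596184334129
   x 85 z 99.58740002552629 y 112.47171090430925 210.7698367247966
   x 100 z 99.36091091026987 y 112.26641689959513 211.26553956025296
   x 115 z 98.82133097114558 y 112.06036906346111 210.19290135635984
scene hz hist [ 68  38 119  64  71  97 102  85 108 103  97  98 108  98 102  99 110 130
 144 619 393  18   0   0]
 plane [-0.0021  0.0154 97.1818] x [-12.0
[... 742 characters left out ...]
59415732 206.67146552219037
w2 hz hist [ 273  165  412   16   38  144  151  165  174  189  191  206  235  237
  250  278  293  444  665 7056 5088  784    0    0]
 plane [ 0.0619  0.0302 93.8501] x [-11.664   60.5856] y [110.3108 202.841 ] z [ 96.4238  99.8158 105.2466] worldz [0.1402 0.182 ]
   x -20 z 97.52159774130587 y 110.1983295787374 208.6238367387326
   x -5 z 99.37607480442016 y 108.76568228005823 210.20163010481767
   x 10 z 99.4101442129124 y 108.81387361086439 205.36132010875295
   x 25 z 100.62828497226738 y 108.93370785798777 194.7488891917019
   x 40 z 101.11013929358234 y 108.32282924319333 183.96671569645594
   x 55 z 100.81417025074543 y 109.32660704589142 172.13556354574922
```

```bash
python3 - <<'E'
from h import *
rod=np.array([255.6,-451.5,-75.2]); s=arm.observe(); R=s['ee_rot']; t=s['ee_pos']*1000
w=lambda a:H@(rod+np.array(a,float))
print('rod foot',w([0,0,0]),'yaw err',np.degrees(np.arctan2(R[1,2],R[0,2])))
E=w([114,145,100]); print('E',E)
for th,c in ((0,25),(0,2),(10,0),(20,0),(30,0)):
    a=np.radians(th); v=np.array([54*np.cos(a)+36.7*np.sin(a),54*np.sin(a)-36.7*np.cos(a)])
    T=E-ux*v[0]-uz*v[1]+uz*(c-19); print(th,c,T,'tool shift cm',(R.T@(T-t))/10,np.hypot(*T[:2]))
E
```

```text
rod foot [497.2503 153.794   62.6749] yaw err 77.27436540919253
E [366.441  233.0924 206.2774]
0 25 [354.6153 180.4032 248.9774] tool shift cm [-14.5398  -0.6526  14.1614] 397.86594354015386
0 2 [354.6153 180.4032 225.9774] tool shift cm [-14.5387   1.6474  14.1624] 397.86594354015386
10 0 [353.3993 174.9855 214.0429] tool shift cm [-14.5374   2.8411  13.6077] 394.34881301164705
20 0 [352.5796 171.3333 203.2951] tool shift cm [-14.5364   3.916   13.2339] 392.0044323256436
30 0 [352.1811 169.5576 192.0606] tool shift cm [-14.5356   5.0396  13.0524] 390.87248435747733
```

>>> step_arm(
  rows="-2 -2.5 2 0 1; -5 -2.5 5 0 1; -8 -2.5 8 0 1; -11 -2.5 11 0 1; -13.5 -2.5 13 0 1; -14.5 -1.5 14.2 0 1; -14.5 -0.6 14.2 0 1; -14.5 -0.6 14.2 0 1",
)

```text
time_s: 5.6
ee_pos: [0.3546, 0.1803, 0.2476]
ee_rot: [[0.976, -0.002, 0.219], [-0.219, -0.001, 0.976], [-0.001, -1.0, -0.002]]
contact_force: [0.9, -0.5, -4.0]
finger_gap: 0.0157
```

>>> step_arm(
  rows="0 1 0 0 1; 0 1.9 0 0 1; 0 2.2 0 0 1; 0 2.6 -0.1 0 1; 0 3 -0.3 0 1; 0 3.4 -0.5 0 1; 0 3.4 -0.5 0 1",
)

```text
time_s: 6.3
ee_pos: [0.3537, 0.1764, 0.2147]
ee_rot: [[0.976, 0.0, 0.219], [-0.219, -0.0, 0.976], [0.0, -1.0, -0.0]]
contact_force: [-0.3, -2.8, -0.7]
finger_gap: 0.0159
```

>>> step_arm(
  rows="0 0.35 -0.12 0 1; 0 0.7 -0.25 0 1; 0 1.05 -0.36 0 1; 0 1.4 -0.43 0 1; 0 1.75 -0.49 0 1; 0 1.75 -0.49 0 1",
)

```text
time_s: 6.9
ee_pos: [0.3526, 0.1718, 0.1968]
ee_rot: [[0.976, -0.0, 0.219], [-0.219, -0.0, 0.976], [-0.0, -1.0, -0.0]]
contact_force: [1.4, -2.4, -1.3]
finger_gap: 0.0159
```

```bash
cat >> h.py <<'E'
def rob(Q):
    A=np.c_[Q[:,0],Q[:,1],np.ones(len(Q))]; k=np.ones(len(Q),bool)
    for _ in range(8):
        x=np.linalg.lstsq(A[k],Q[k,2],rcond=None)[0]; r=np.abs(A@x-Q[:,2]); k=r<max(1.2,2.5*np.median(r))
    return x,k.sum(),r[k].std()
def tilt(save):
    s=arm.observe(); p,im,d=cap('wrist',save); P=pts(p,d)
    T=((P-s['ee_pos'])@s['ee_rot']*1000)[...,[0,2,1]]; hsv=cv2.cvtColor(im,cv2.COLOR_BGR2HSV)
    m=(d>.05)&(np.abs(T[...,0])<27)&(T[...,1]>14)&(T[...,1]<62)&(np.abs(T[...,2]+5)<30)&(hsv[...,2]>110)&((np.abs(T[...,0])>10)|(T[...,1]>30))
    x,n,e=rob(T[m]); print('tilt deg',np.degrees(np.arctan(-x[1])),'roll',np.degrees(np.arctan(x[0])),'y0',x[2],'expected',-19+28.7*np.hypot(1,x[1]),n,e,s['ee_pos'],s['contact_force'])
    return s,p,im,d,T
E
python3 -c "
from h import *
tilt('w3')"
```

```text
tilt deg 24.248645977698153 roll -0.12401952952774224 y0 10.50781264880667 expected 12.477176185843106 7393 0.29018277556314975 [0.3526 0.1718 0.1968] [ 1.4286 -2.3571 -1.2982]
```

>>> step_arm(
  rows="0 0.25 -0.05 0 1; 0 0.45 -0.08 0 1; 0 0.55 -0.08 0 1; 0 0.6 -0.08 0 1; 0 0.6 -0.08 0 1",
)

```text
time_s: 7.45
ee_pos: [0.3524, 0.1713, 0.1912]
ee_rot: [[0.976, -0.0, 0.218], [-0.218, -0.0, 0.976], [0.0, -1.0, -0.0]]
contact_force: [-1.5, -3.6, 1.8]
finger_gap: 0.0157
```

```bash
python3 -c "
from h import *
tilt('w4')"
```

```text
tilt deg 29.24031517864 roll -0.06140733276775446 y0 11.73844623472284 expected 13.891020269775296 7488 0.29496836765551565 [0.3524 0.1713 0.1912] [-1.4771 -3.5741  1.8467]
```

>>> step_arm(
  rows="0 0.1 0 0 1; 0 0.1 0 0 1; 0 -1 -0.3 0 1; 0 -4 -1 0 1; 0 -7 -1 0 1; 0 -7 -1 0 1",
)

```text
time_s: 8.1
ee_pos: [0.3518, 0.163, 0.2646]
ee_rot: [[0.976, 0.006, 0.218], [-0.218, 0.003, 0.976], [0.005, -1.0, 0.004]]
contact_force: [0.7, 0.3, -3.9]
finger_gap: 0.016
```

```bash
cat >> h.py <<'E'
def fpose(save):
    s,p,im,d,T=tilt(save)
    hsv=cv2.cvtColor(im,cv2.COLOR_BGR2HSV)
    m=(d>.05)&(np.abs(T[...,0])<45)&(T[...,1]>14)&(T[...,1]<90)&(np.abs(T[...,2]+5)<40)&(hsv[...,2]>110)
    x,n,e=rob(T[m&(np.abs(T[...,0])<27)&(T[...,1]<62)&((np.abs(T[...,0])>10)|(T[...,1]>30))])
    th=np.arctan(-x[1]); on=m&(np.abs(T[...,2]-T[...,0]*x[0]-T[...,1]*x[1]-x[2])<1.5)
    q=T[on]; al=q[:,1]*np.cos(th)-q[:,2]*np.sin(th)   # along plate
    h=q[:,2]*np.cos(th)+q[:,1]*np.sin(th)
    c=q[np.abs(q[:,0])<20]; 
    print('n',len(q),'along max',np.percentile(al,[99,99.8]),'lat',np.percentile(q[:,0],[.3,99.7]),'plane offs',np.median(h))
    A=np.percentile(al,99.8)-54; hb=np.median(h)+8
    # origin & collar in tool (z,y): unit along=(cos,-sin), normal-down=(sin,cos)
    f=lambda a:( a*np.cos(th)+hb*np.sin(th), -a*np.sin(th)+hb*np.cos(th))
    print('origin tool z,y',f(A),'collar bore z,y',f(A-66))
    return s,th,f(A-66),np.mean(np.percentile(q[:,0],[.3,99.7]))
E
python3 -c "
from h import *
fpose('w5')"
```

```text
tilt deg 29.677362965419125 roll -0.06513412069299652 y0 11.840178563379077 expected 14.033035882063494 7495 0.295109439147623 [0.3518 0.163  0.2646] [ 0.7232  0.2647 -3.931 ]
n 8578 along max [63.9365 64.4341] lat [-28.6108  30.1322] plane offs 10.299689686527053
origin tool z,y (np.float64(18.12589306939273), np.float64(10.733181651362774)) collar bore z,y (np.float64(-39.216701984927596), np.float64(43.41080078795591))
```

```bash
cat >> h.py <<'E'
ROD=np.array([255.6,-451.5,-75.2])
def tgt(x,z,col=(0.76,43.4,-39.2),y=0):
    s=arm.observe(); R=s['ee_rot']; Ry=np.c_[-uy,-uz,ux]
    T=H@(ROD+np.array([x,y,z]))-Ry@np.array(col)
    print((x,z),'TCP',T,'shift cm',R.T@(T-s['ee_pos']*1000)/10)
E
python3 -c "
from h import *
tgt(50,100);tgt(50,60);tgt(35,60);tgt(0,60);tgt(0,36)"
```

```text
(50, 100) TCP [503.6264 185.6728 217.6774] shift cm [14.3649  4.56    5.598 ]
(50, 60) TCP [508.0063 205.1873 183.0364] shift cm [14.3555  8.0286  7.59  ]
(35, 60) TCP [505.1615 192.5123 175.5364] shift cm [14.3522  8.7757  6.2892]
(0, 60) TCP [498.5235 162.9372 158.0364] shift cm [14.3444 10.5187  3.2541]
(0, 36) TCP [501.1515 174.6459 137.2518] shift cm [14.3387 12.5999  4.4494]
```

>>> step_arm(
  rows="2 -0.5 0.5 0 1; 5 -0.5 1.5 0 1; 8.5 -0.5 3 0 1; 12 0 4.5 0 1; 14 2 5.5 0 1; 14.4 3.5 5.6 0 1; 14.4 4.5 5.6 0 1; 14.4 4.5 5.6 0 1",
)

```text
time_s: 8.95
ee_pos: [0.5007, 0.1841, 0.2139]
ee_rot: [[0.976, -0.005, 0.217], [-0.217, -0.002, 0.976], [-0.004, -1.0, -0.002]]
contact_force: [-1.4, -0.0, -4.2]
finger_gap: 0.0156
```

```bash
python3 -c "
from h import *
fpose('w6')
s=arm.observe();print(s['ee_rot'],np.degrees(np.arctan2(s['ee_rot'][1,2],s['ee_rot'][0,2])))
tgt(50,100);tgt(50,60);tgt(35,60);tgt(0,60)"
```

```text
tilt deg 29.721113435527652 roll -0.050670675213234845 y0 11.914569526023813 expected 14.047425909383428 7489 0.2899946683594702 [0.5007 0.1841 0.2139] [-1.4013 -0.0461 -4.2401]
n 8557 along max [63.8581 64.3433] lat [-28.5427  30.0409] plane offs 10.354857481084096
origin tool z,y (np.float64(18.082555355409692), np.float64(10.812278617144354)) collar bore z,y (np.float64(-39.23507068886761), np.float64(43.53367444080054))
[[ 0.9761 -0.0024  0.2174]
 [-0.2174 -0.0009  0.9761]
 [-0.0021 -1.     -0.0014]] 77.44647024289993
(50, 100) TCP [503.6264 185.6728 217.6774] shift cm [ 0.2002 -0.233   0.163 ]
(50, 60) TCP [508.0063 205.1873 183.0364] shift cm [0.2108 3.2283 2.1679]
(35, 60) TCP [505.1615 192.5123 175.5364] shift cm [0.2102 3.9801 0.8699]
(0, 60) TCP [498.5235 162.9372 158.0364] shift cm [ 0.2089  5.7344 -2.1587]
```

View pics/w6.png

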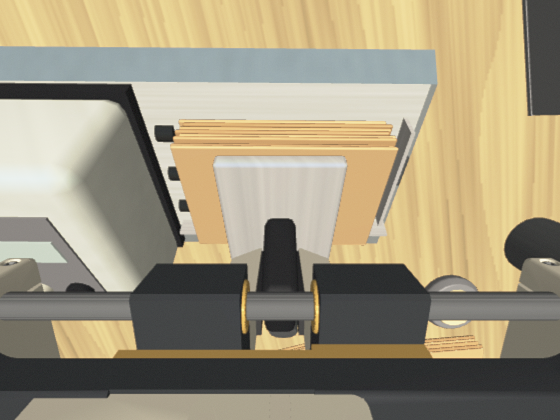

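>>> step_arm(
  rows="0.2 0 0.3 0 1; 0.2 1 0.9 0 1; 0.2 2 1.5 0 1; 0.2 3.2 2.1 0 1; 0.2 3.6 1.5 0 1; 0.2 4 0.9 0 1; 0.2 4 0.9 0 1; 0.2 4 0.9 0 1",
)

```text
time_s: 9.8
ee_pos: [0.507, 0.1925, 0.1764]
ee_rot: [[0.976, 0.0, 0.219], [-0.219, -0.0, 0.976], [0.0, -1.0, -0.0]]
contact_force: [1.1, -0.3, -3.3]
finger_gap: 0.016
```

```bash
python3 -c "
from h import *
tgt(35,60);tgt(20,60);tgt(0,60)
p,im,d=cap('scene','s2'); q,jm,e=cap('top','t2')
cv2.imwrite('pics/c2.png',np.hstack([cv2.resize(im[120:250,330:450],(400,433),interpolation=2),cv2.resize(jm[190:310,100:210],(400,433),interpolation=2)]))"
```

```text
(35, 60) TCP [505.1615 192.5123 175.5364] shift cm [-0.1787  0.0842 -0.043 ]
(20, 60) TCP [502.3166 179.8372 168.0364] shift cm [-0.1785  0.8343 -1.3419]
(0, 60) TCP [498.5235 162.9372 158.0364] shift cm [-0.1782  1.8345 -3.0739]
```

View pics/c2.png

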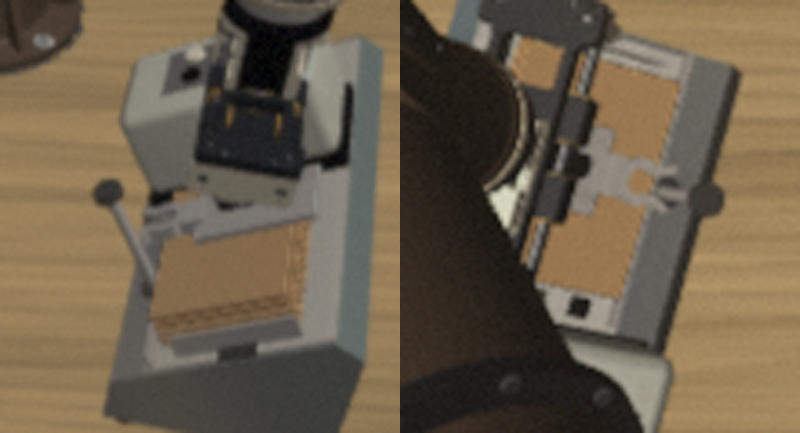

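```bash
python3 - <<'E'
from h import *
for n in('t2','s2'):
    p,im,d=load(n); P=pts(p,d); L=P@H*1000-ROD
    hsv=cv2.cvtColor(im,cv2.COLOR_BGR2HSV)
    x,y,z=np.moveaxis(L,-1,0); b=(d>.1)&(np.abs(y)<45)
    c=b&(z>62)&(z<82)&(x>8)&(x<75)&(hsv[...,1]<70)
    print(n,'collar pts',c.sum())
    for lo in range(8,75,5):
        k=c&(x>=lo)&(x<lo+5)
        if k.sum(): print('  x',lo,'n',k.sum(),'y',np.sort(y[k]).round(1)[[0,-1]],'mean',y[k].mean().round(2),'z',np.median(z[k]).round(1))
    k=b&(z>90)&(z<116)&(np.abs(x)<20)&(np.abs(y)<20); print('  cap',k.sum(),'x',x[k].min(),x[k].max(),'y',y[k].min(),y[k].max(),y[k].mean())
    k=b&(z>20)&(z<85)&(np.abs(x)<9)&(np.abs(y)<14); print('  rod',k.sum(),L[k].mean(0))
E
```

```text
t2 collar pts 283
  x 13 n 8 y [-15.9  17.5] mean -3.02 z 71.4
  x 18 n 13 y [-14.8  15.7] mean 5.07 z 71.5
  x 23 n 11 y [-13.5  14.4] mean -2.8 z 71.0
  x 28 n 10 y [-14.6  13.3] mean 1.77 z 70.7
  x 33 n 11 y [-13.9  14.4] mean -0.68 z 71.1
  x 38 n 12 y [-15.2  15. ] mean -0.31 z 69.9
  x 43 n 21 y [-14.   13.8] mean 0.84 z 71.3
  x 48 n 24 y [-12.8  13.1] mean -0.54 z 70.1
  x 53 n 22 y [-13.2  11.9] mean -0.25 z 71.3
  x 58 n 37 y [-29.3  25.8] mean -0.02 z 69.3
  x 63 n 53 y [-28.7  28.7] mean -0.15 z 68.0
  x 68 n 45 y [-29.2  28.6] mean -0.61 z 66.8
  x 73 n 16 y [-28.5  26.2] mean -0.06 z 67.9
  cap 83 x -10.646925442375618 12.328036640973181 y -8.559127648595052 14.022319107786245 2.687814137178268
  rod 26 [ 3.8365  2.4881 49.3143]
s2 collar pts 224
  x 8 n 1 y [-13.5 -13.5] mean -13.48 z 66.5
  x 13 n 14 y [-19.8  12.4] mean -6.42 z 67.7
  x 18 n 16 y [-18.2  11.1] mean -2.12 z 67.5
  x 23 n 12 y [-19.1   8.8] mean -5.96 z 68.7
  x 28 n 17 y [-20.4  11.1] mean -2.09 z 69.8
  x 33 n 16 y [-18.   15.9] mean -5.81 z 68.4
  x 38 n 19 y [-17.8  14.1] mean -5.63 z 70.5
  x 43 n 14 y [-16.3  13.2] mean -3.29 z 70.9
  x 48 n 17 y [-15.9  12.5] mean -5.05 z 70.5
  x 53 n 17 y [-16.2  11.8] mean -3.95 z 71.2
  x 58 n 18 y [-30.3  19.6] mean -10.22 z 69.6
  x 63 n 31 y [-33.2  14.2] mean -10.0 z 68.6
  x 68 n 26 y [-34.1  14.7] mean -14.87 z 67.0
  x 73 n 6 y [-30.2   5.9] mean -7.87 z 67.3
  cap 67 x -11.232066440817619 10.226037553182067 y -12.605942610577301 13.049367587238464 -3.8575141384495253
  rod 77 [-0.2519 -2.6918 53.5495]
```

>>> step_arm(
  rows="-0.18 0.08 -0.04 0 1; -0.18 0.08 -0.04 0 1; -0.18 0.08 -0.04 0 1",
)

```text
time_s: 10.2
ee_pos: [0.505, 0.1932, 0.1755]
ee_rot: [[0.976, 0.0, 0.218], [-0.218, -0.0, 0.976], [0.0, -1.0, 0.0]]
contact_force: [-0.7, 0.1, -2.3]
finger_gap: 0.0162
```

```bash
python3 -c "
from h import *
s=arm.observe();print(s['time_s'],s['contact_force'],s['ee_rot'])
tgt(35,60);tgt(20,60);tgt(10,60);tgt(0,60)"
```

```text
10.2 [-0.701   0.0681 -2.3053] [[ 0.9759  0.0001  0.2181]
 [-0.2181 -0.      0.9759]
 [ 0.0002 -1.      0.    ]]
(35, 60) TCP [505.1615 192.5123 175.5364] shift cm [ 0.0356 -0.0018 -0.0628]
(20, 60) TCP [502.3166 179.8372 168.0364] shift cm [ 0.0343  0.7482 -1.3619]
(10, 60) TCP [500.4201 171.3872 163.0364] shift cm [ 0.0334  1.2482 -2.2279]
(0, 60) TCP [498.5235 162.9372 158.0364] shift cm [ 0.0326  1.7481 -3.0939]
```

>>> step_arm(
  rows="0.03 0.3 -0.6 0 1; 0.03 0.6 -1.1 0 1; 0.03 0.85 -1.55 0 1; 0.03 1.05 -1.9 0 1; 0.03 1.25 -2.2 0 1; 0.03 1.25 -2.2 0 1",
)

```text
time_s: 10.8
ee_pos: [0.5003, 0.1709, 0.1625]
ee_rot: [[0.976, -0.001, 0.219], [-0.219, -0.001, 0.976], [-0.001, -1.0, -0.001]]
contact_force: [-0.2, 0.1, -3.8]
finger_gap: 0.0158
```

No contact; finish the slide.

>>> step_arm(
  rows="0 0.15 -0.3 0 1; 0 0.3 -0.55 0 1; 0 0.45 -0.8 0 1; 0 0.45 -0.8 0 1",
)

```text
time_s: 11.2
ee_pos: [0.4986, 0.1632, 0.1581]
ee_rot: [[0.976, -0.0, 0.219], [-0.219, -0.0, 0.976], [-0.0, -1.0, -0.001]]
contact_force: [0.0, 0.3, -3.4]
finger_gap: 0.0157
```

```bash
python3 - <<'E'
from h import *
s=arm.observe();print(s['contact_force'])
tgt(0,60);tgt(0,45);tgt(0,40);tgt(0,36)
p,im,d=cap('scene','s3'); q,jm,e=cap('top','t3')
cv2.imwrite('pics/c3.png',np.hstack([cv2.resize(im[150:240,340:430],(400,400),interpolation=2),cv2.resize(jm[200:290,115:205],(400,400),interpolation=2)]))
E
```

```text
[ 0.0365  0.3279 -3.361 ]
(0, 60) TCP [498.5235 162.9372 158.0364] shift cm [ 0.0017  0.0109 -0.0271]
(0, 45) TCP [500.166  170.2551 145.046 ] shift cm [0.0023 1.3095 0.7237]
(0, 40) TCP [500.7135 172.6944 140.7159] shift cm [0.0025 1.7423 0.9739]
(0, 36) TCP [501.1515 174.6459 137.2518] shift cm [0.0027 2.0886 1.1741]
```

View pics/c3.png

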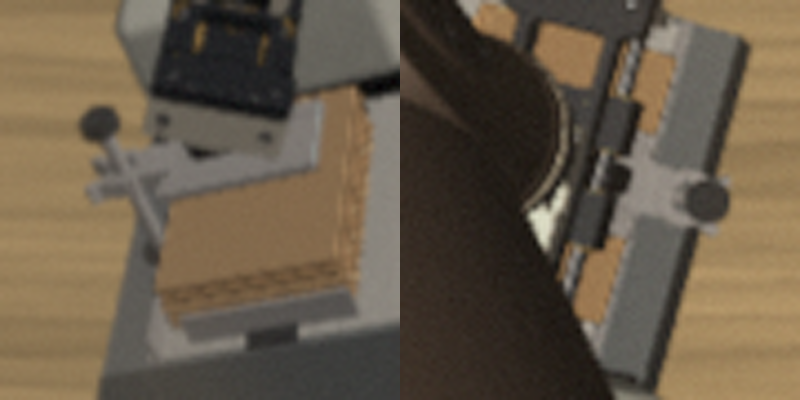

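>>> step_arm(
  rows="0 0.4 0.2 0 1; 0 0.8 0.42 0 1; 0 1.2 0.65 0 1; 0 1.5 0.82 0 1; 0 1.75 0.96 0 1; 0 1.75 0.96 0 1",
)

```text
time_s: 11.9
ee_pos: [0.5006, 0.1733, 0.1405]
ee_rot: [[0.976, -0.001, 0.218], [-0.218, -0.0, 0.976], [-0.001, -1.0, -0.0]]
contact_force: [-0.2, -0.3, -3.9]
finger_gap: 0.0156
```

Now in millimetre steps until the force shows contact.

>>> step_arm(
  rows="0 0.09 0.05 0 1; 0 0.17 0.1 0 1; 0 0.26 0.15 0 1; 0 0.26 0.15 0 1; 0 0.26 0.15 0 1",
)

```text
time_s: 12.4
ee_pos: [0.5012, 0.1746, 0.1384]
ee_rot: [[0.976, 0.0, 0.218], [-0.218, -0.0, 0.976], [0.0, -1.0, -0.0]]
contact_force: [0.2, -0.2, -3.7]
finger_gap: 0.016
```

>>> step_arm(
  rows="0 0.09 0.05 0 1; 0 0.17 0.1 0 1; 0 0.17 0.1 0 1; 0 0.17 0.1 0 1",
)

```text
time_s: 12.8
ee_pos: [0.5014, 0.1755, 0.1367]
ee_rot: [[0.976, 0.0, 0.218], [-0.218, -0.0, 0.976], [0.0, -1.0, -0.0]]
contact_force: [0.5, -1.9, -1.8]
finger_gap: 0.0161
```

>>> step_arm(
  rows="0 0.06 0.03 0 1; 0 0.12 0.07 0 1; 0 0.12 0.07 0 1; 0 0.12 0.07 0 1",
)

```text
time_s: 13.2
ee_pos: [0.5016, 0.1762, 0.1355]
ee_rot: [[0.976, 0.0, 0.218], [-0.218, -0.0, 0.976], [0.0, -1.0, -0.0]]
contact_force: [-1.4, -0.2, -0.5]
finger_gap: 0.0157
```

```bash
python3 -c "
from h import *
fpose('w7')"
```

```text
tilt deg 29.771831795903747 roll -0.14417042903085606 y0 11.933497458200955 expected 14.0641475948918 7458 0.2866180980157383 [0.5016 0.1762 0.1355] [-1.4083 -0.2221 -0.4732]
n 8541 along max [63.8328 64.3217] lat [-28.5581  30.1204] plane offs 10.37597105550638
origin tool z,y (np.float64(18.083907689919396), np.float64(10.825289273104698)) collar bore z,y (np.float64(-39.204730844123496), np.float64(43.597409969144124))
```

>>> step_arm(
  rows="0 0.08 -0.04 0 1; 0 0.14 -0.12 0 1; 0 0.16 -0.18 0 1; 0 0.16 -0.18 0 1; 0 0.16 -0.18 0 1",
)

```text
time_s: 13.75
ee_pos: [0.5014, 0.1745, 0.1339]
ee_rot: [[0.976, 0.0, 0.218], [-0.218, 0.0, 0.976], [0.0, -1.0, 0.0]]
contact_force: [-0.2, -0.1, 1.8]
finger_gap: 0.0155
```

Fully supported; release.

>>> step_arm(
  rows="0 0 0 0 2; 0 0 0 0 2.4; 0 0 0 0 3; 0 0 0 0 4; 0 0 0 0 5; 0 0 0 0 5; 0 0 0 0 5; 0 0 0 0 5",
)

```text
time_s: 14.55
ee_pos: [0.5011, 0.1745, 0.1338]
ee_rot: [[0.976, -0.0, 0.218], [-0.218, -0.0, 0.976], [-0.0, -1.0, -0.0]]
contact_force: [-0.1, 0.6, 0.1]
finger_gap: 0.0499
```

```bash
python3 -c "
from h import *
fpose('w8')"
```

```text
tilt deg 29.758411434223444 roll -0.2699141290173511 y0 10.895676062957827 expected 14.05971877660049 7017 0.28937671271306514 [0.5011 0.1745 0.1338] [-0.1311  0.6271  0.0528]
n 8141 along max [61.847  62.3477] lat [-28.469   30.2386] plane offs 9.470725287594199
origin tool z,y (np.float64(15.918359531351244), np.float64(11.02345076201174)) collar bore z,y (np.float64(-41.377953628478345), np.float64(43.78215187012557))
```

>>> step_arm(
  rows="0 -0.5 0 0 5; 0 -2 0 0 5; 0 -5 0 0 5; 0 -9 0 0 5; 0 -13 0 0 5; 0 -17 0 0 5; 0 -20 -4 0 5; 0 -20 -8 0 5",
)

```text
time_s: 15.4
ee_pos: [0.485, 0.0977, 0.3384]
ee_rot: [[0.977, 0.007, 0.215], [-0.215, 0.002, 0.977], [0.007, -1.0, 0.004]]
contact_force: [0.1, -0.4, -1.0]
finger_gap: 0.0499
```

>>> step_arm(
  rows="0 0 -4 0 5; 0 0 -8 0 5; 0 0 -12 0 5; 0 0 -14 0 5; 0 0 -14 0 5",
)

```text
time_s: 15.9
ee_pos: [0.4524, -0.0435, 0.3342]
ee_rot: [[0.975, 0.0, 0.223], [-0.223, -0.001, 0.975], [0.0, -1.0, -0.001]]
contact_force: [0.4, 0.3, -0.5]
finger_gap: 0.0497
```

```bash
python3 - <<'E'
from h import *
p,im,d=cap('scene','s4'); q,jm,e=cap('top','t4')
cv2.imwrite('pics/c4.png',np.hstack([cv2.resize(im[130:250,330:450],(400,400),interpolation=2),cv2.resize(jm[190:310,90:210],(400,400),interpolation=2)]))
for n in ('t4','s4'):
    p,im,d=load(n); L=pts(p,d)@H*1000-ROD; hsv=cv2.cvtColor(im,cv2.COLOR_BGR2HSV)
    x,y,z=np.moveaxis(L,-1,0)
    m=(d>.1)&(np.abs(y)<26)&(x>25)&(x<115)&(np.abs(z-42)<9)&(hsv[...,1]<70)
    f,k,r=rob(L[m]); b=(d>.1)&(np.abs(y)<75)&(np.abs(y)>40)&(x>25)&(x<115)&(hsv[...,1]>90)&(np.abs(z-35)<12)
    g,k2,_=rob(L[b]); print(n,'plate plane slopes deg',np.degrees(f[:2]),'z',np.median(z[m]),k,'stack',np.degrees(g[:2]),np.median(z[b]),k2)
    m=(d>.1)&(np.abs(y)<45)&(x>-30)&(x<135)&(np.abs(z-43)<7)&(hsv[...,1]<60)
    print(cv2.minAreaRect(L[m&(x>20)][:,:2].astype(np.float32)))
E
```

```text
t4 plate plane slopes deg [0.9096 0.1438] z 40.406033932363925 373 stack [ 0.3356 -0.2068] 31.6555428342144 581
((86.16986846923828, 1.2092838287353516), (57.74530792236328, 59.50151443481445), 89.28776550292969)
s4 plate plane slopes deg [ 0.1052 -0.1572] z 41.265302671434526 282 stack [-0.2432 -0.1921] 32.92140829963181 390
((67.72877502441406, 0.01482391357421875), (95.41333770751953, 65.0369873046875), 0.7376308441162109)
```

View pics/c4.png

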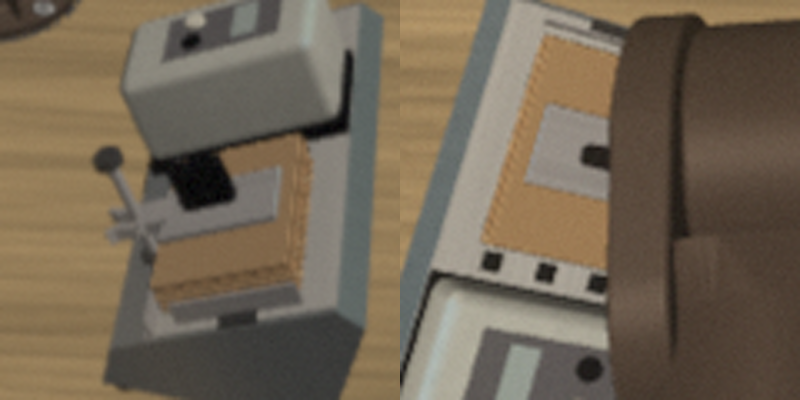

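```bash
python3 -c "
from h import *
print(arm.job_done(),arm.observe()['contact_force'])"
```

```text
the job is handed in; nothing more can be done
the job is handed in; nothing more can be done
```

The follower weight now lies flat on the envelope stack, with its collar around the guide rod. The job was handed in at about 16 s, with the arm well clear.

**What I did:**
- I picked the grey steel follower up by its grip and left the turquoise one alone.
- The tool can only turn about its own axis, so I tilted the follower to 29.7° in the grip by pressing it lightly (a few newtons) on the fixed top of the cutter head. That means the weight touched the cutter head once on the way.
- I slid the collar sideways onto the rod about 25 mm above the envelopes, without contact, and lowered it along the rod until the stack carried it. Then I opened the fingers and withdrew upwards.

**Last checks:**
- **Flatness:** the plate is parallel to the deck to within 1° (0.9° from the top camera, 0.1° from the scene camera). Its top is about 8 mm above the envelopes, which matches its thickness.
- **Squareness:** it is turned about 0.7° from square, and in the last picture the rod stands inside the collar.
- **Release:** it slid about 2 mm down the slope within the bore's play when let go. It did not drop.
- **Not resolved:** the cameras disagreed by a few millimetres on the rod's sideways position. I used the wrist camera, and the collar went on without touching. In the last top view the arm hid the collar, so only the scene camera confirms the rod in the collar.
- **Not checked:** I did not measure the other objects again. Only the weight touched the cutter head, rod and stack, and the force readings showed no other contact.

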